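# Find the hidden bearer under a drying deck and park the iron weight on it

### The arm

A 6-joint arm with a two-finger parallel gripper is mounted at the origin on the work surface. World frame = base frame: x ahead of the robot, y to its left, z up, the work surface at z = 0. Lengths are in mm, angles in degrees, forces in N, time in s.
With the tool pointing down it reaches from about 300 to 850 mm from the base axis. Payload 4.2 kg.
Tool frame: the origin (TCP) lies at the very end of the fingers, on their centre line; the grasp point (between the pads) lies 19 mm behind it; z points along the fingers, y is the direction in which the jaws open and shut (so a half turn about z gives the same grasp; the last joint's range is limited). The gripper opens to 91 mm and grips with 3 to 60 N. Pads are 32 mm wide; open, the fingers measure 118 mm over their backs; the gripper's body (76 mm by 178 mm) begins 60 mm behind the grasp point.
Start: joints at [-66.349, 18.312, 89.639, -0, 72.044, -1.146], TCP at [241.168, -521.997, 213.976] pointing down, gripper open.
Joint ranges: [-177.97, 177.97], [-48.28, 115.42], [12.27, 149.76], [-77.06, 257.06], [2.81, 150.46], [-146.56, 146.56]. Speed limits (degrees/s): [147.25, 147.25, 180, 180, 180, 180].

### API

Orientations are given as [roll, pitch, yaw] about the fixed x, y, z axes, in that order (R = Rz(yaw) Ry(pitch) Rx(roll)).
In Python, from workcell import env gives the robot as it stands. The module is installed in compiled form; this text tells all that it offers.
- The arm moves only by the tool arm_command, never from a script. Its argument "targets" is a list of rows, each a list of 5 numbers: the closure, from 0 (fully open) to 1 (shut), then the shift along the tool's x, y, z each as a share of 50 cm, from -1 to 1, then the turn about the tool's z as a share of pi/4 rad, from -1 to 1. A call has 1 to 8 rows; each row is the pose to reach, as a shift and turn from the pose measured when the call began, along the tool's axes at that moment; what a row does not reach only later rows make up. A row lasts 1/12 s, in which the tool goes at most 41.7 mm and 7.16 degrees, less where a joint would pass 70% of its speed; a pose out of reach is approached as far as the arm can. A call with a number of a shift or a turn outside -1 to 1 is refused whole. A call with a gripper value outside its range is refused whole. The fingers move at their own pace and stop on an object; "squeeze" is the grip in N (left out, the last holds). Time passes only in rows, so rows that repeat a pose let the fingers close. It gives the time, the measured TCP pose, the force and the opening at its end, in the units of the state.
- env.state(): the state, without advancing time (a new reading comes with each control period).
- env.grab_frame(name): name is "scene" or "top"; returns the picture (400x640x3 uint8, red, green, blue); there is no depth.
- env.camera_params(name): a dict with "camera_matrix" (3x3 intrinsics, pixels), "R" (3x3) and "t" (3): a world point X has camera coordinates R X + t. Camera axes: x right, y down, z forward; pixel columns grow to the right and rows downward; lengths in mm; the calibration is good to about 2 mm. A picture is of the moment at which its call begins. camera_params takes no time and is no camera call.
- env.job_done(): hands the job in, once; it reports no verdict.
The state is a dict: "time_s": time; "qpos": joint angles; "qvel": joint speeds; "effort": joint torques, N m; "ee_pos": TCP position; "ee_rot": TCP orientation; "force": force on the tool from outside, world axes, zero at the start; "torque": the same for the moment, N m; "gripper_width": finger opening in mm.
Only numpy, scipy, OpenCV 4.12 (cv2) and the standard library are available. Lean on these libraries where they do the work, as an engineer would, in place of code of your own. Each camera call takes 0.05 s, during which the arm holds its last target.

### The job

Under the springy pale slats of the potter's drying deck one hidden bearer runs from front to back; press lightly along the deck with your fingertips and feel for the place where it stops giving. Then stand the iron slab weight on the slats right over that bearer, so that it stays upright and level and the deck does not sag under it. Never press on the deck with your fingers harder than 25 N, never set the weight down where the slats sink under it, and leave the other loose things on the bench where they are.

Things in the scene. Friction and masses are not known exactly. Their poses are not given: they have to be found in the camera images.
- panel: Drying deck fixed to the bench: a wooden frame 210 mm (x) by 372 mm (y), 86 mm high, filled with pale sprung slats. Origin: centre of the deck's underside, at bench height; z up, y along its long side, x across. One rigid bearer 32 mm wide, unseen, runs under the slats along x, just touching them; its middle lies somewhere from y = -85 to +85 mm.
- deck_center (a point): Centre of the slats' upper face, 80 mm above the bench, 6 mm below the rim; axes as the deck's. 23 slats, each 14 mm wide (y) and 150 mm long (x), lie side by side and sink one by one (350 N/m each, by up to 25 mm): a fingertip pressing 5 N sinks about 3 to 6 mm, but under 1.5 mm over the bearer. The fingers' force on the deck must stay below 25 N.
- iron_center (a point): Iron slab weight, black, about 0.8 kg: a square block 50 x 50 mm and 40 mm high with a round upright handle 22 mm in diameter above it, from 40 to 95 mm above its foot, with a yellow band near the top. This point is on its axis, 47.5 mm above its foot; z up. Put down over the bearer (its axis within about 8 mm of the bearer's middle) it stands level; further off it leans and the slats sag.
- jar_center (a point): Bystander: closed amber glass jar with white cap, 62 mm in diameter, 85 mm high; point at its centre. It and the iron weight may have changed places.
- cup_center (a point): Bystander: grey unglazed cup, 76 mm wide, 85 mm high; point at its centre.
- bowl_center (a point): Bystander: grey unglazed bowl, 130 mm wide, 60 mm high; point at its centre.
- post_center (a point): Bystander: sand-coloured upright kiln post, 35 x 35 x 90 mm; point at its centre.
- cone_center (a point): Bystander: terracotta trimming chuck, waisted, 80 mm wide, 85 mm high; point at its centre.

How it is judged:
By the outcome, as a careful person would: the job done as asked, in the order asked, and still so for the second after the job is handed in, with the robot touching nothing.
It also fails if it takes over 72 s, if anything falls off the work surface, if the arm or the gripper's body presses on something with over 40 N, if the wrist force passes 120 N, or if a joint passes its speed limit or range.

## Working session

There is one attempt and no reset: what is moved stays moved. The work goes in short steps, Python scripts to look and compute and a tool call to move; the robot and the scene stay as the last step left them, time stands still between calls to the robot, and variables do not carry over. Pictures are saved under pics/ and viewed, and the job is handed in when it is done.

Besides the shell and the picture viewer there is one more tool, called after "Call:" in YAML: its name, and indented under it one key for each argument. arm_command: Moves the arm, as the interface text tells. Shift numbers are shares of 50 cm and turn numbers shares of pi/4 rad, none past 1 either way. Its arguments: {"type":"object","properties":{"targets":{"type":"array"},"squeeze":{"type":"number"}},"required":["targets"]}

```bash
mkdir -p pics
python3 - <<'E'
from workcell import env
import cv2
for n in("scene","top"):
    cv2.imwrite(f"pics/{n}0.png",env.grab_frame(n)[:,:,::-1]); p=env.camera_params(n); print(n,p)
print(env.state())
E
```

```text
scene {'camera_matrix': array([[514.24201044,   0.        , 323.86076247],
       [  0.        , 514.24201044, 195.47010567],
       [  0.        ,   0.        ,   1.        ]]), 'R': array([[ 0.36063466,  0.93259069, -0.01473926],
       [ 0.75325251, -0.30053085, -0.58505714],
       [-0.55004845,  0.1998895 , -0.81085812]]), 't': array([-285.55270208, -390.02129888, 1798.45319372])}
top {'camera_matrix': array([[461.99404563,   0.        , 317.11125332],
       [  0.        , 461.99404563, 202.66569212],
       [  0.        ,   0.        ,   1.        ]]), 'R': array([[-0.01581599, -0.99985534,  0.00625782],
       [-0.98703379,  0.01461275, -0.1598461 ],
       [ 0.15973153, -0.0087048 , -0.98712211]]), 't': array([  69.65571566,  625.70893075, 1214.86864947])}
{'time_s': 0.1, 'qpos': array([-6.63482964e+01,  1.83483902e+01,  8.96983700e+01,  6.05144776e-04,
        7.20433700e+01, -1.14633391e+00]), 'qvel': array([ 0.01825063, -0.0527479 , -0.2077137 , -0.07127323, -0.00999655,
       -0.0103484 ]), 'effort': array([ 3.68180363e-04, -4.13331485e+01, -2.32509917e+01,  7.30535388e-02,
        4.21923702e-02, -5.37957101e-05]), 'ee_pos': array([ 240.99080025, -521.57798257,  213.20730392]), 'ee_rot': array([-1.79909899e+02, -2.37840083e-03,  2.47978487e+01]), 'force': array([-0.82759416,  0.70900215, -0.79117018]), 'torque': array([-0.06800169,  0.0104796 ,  0.03517458]), 'gripper_width': 91.03766264059688}
```

View pics/scene0.png

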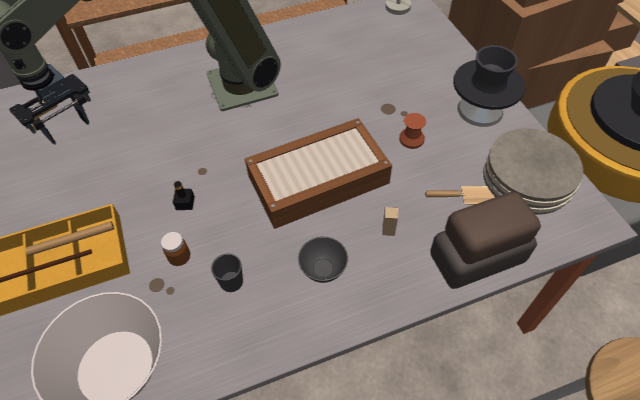

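View pics/top0.png

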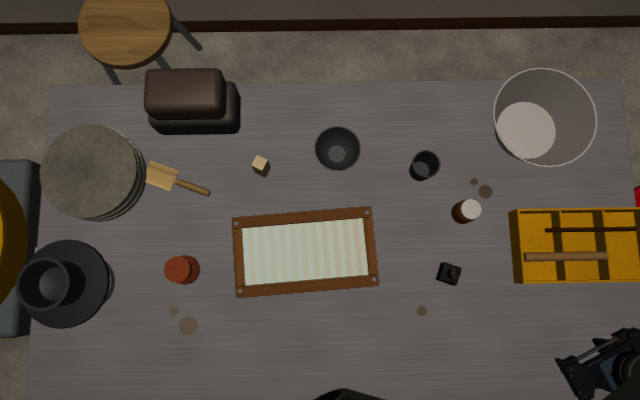

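The deck is centred near (306,252) in top. The black iron weight is near (449,273) in top and (183,197) in scene. The jar is at (467,210), cup (424,165), bowl (337,148), post (260,164) and cone (181,269), all in top. Next I measure the deck and the iron.

```bash
cat > h.py <<'E'
import numpy as np,cv2
from workcell import env
def ray(n,px):
    p=env.camera_params(n);K=p["camera_matrix"];R=p["R"];t=p["t"]
    d=R.T@np.linalg.solve(K,[px[0],px[1],1.]);return -R.T@t,d
def onz(n,px,z):
    c,d=ray(n,px);return c+d*(z-c[2])/d[2]
def tri(p1,p2):
    a,u=ray("scene",p1);b,v=ray("top",p2)
    s=np.linalg.lstsq(np.c_[u,-v],b-a,rcond=None)[0]
    P,Q=a+u*s[0],b+v*s[1];return (P+Q)/2,np.linalg.norm(P-Q)
def proj(n,X):
    p=env.camera_params(n);c=p["R"]@np.asarray(X,float)+p["t"];q=p["camera_matrix"]@c;return q[:2]/q[2]
E
python3 - <<'E'
from h import *
t=cv2.imread("pics/top0.png");s=cv2.imread("pics/scene0.png")
def crop(im,x0,y0,w,h,k):return cv2.resize(im[y0:y0+h,x0:x0+w],None,fx=k,fy=k,interpolation=cv2.INTER_CUBIC)
A=crop(t,425,250,50,48,8);B=crop(s,160,170,50,48,8)
cv2.imwrite("pics/iron.png",np.clip(np.hstack([A,B])*1.5,0,255).astype(np.uint8))
# slats mask
for n,im in(("top",t),("scene",s)):
    hsv=cv2.cvtColor(im,cv2.COLOR_BGR2HSV)
    m=((hsv[...,2]>140)&(hsv[...,1]<60)).astype(np.uint8)
    if n=="top": roi=(225,200,160,105)
    else: roi=(240,115,155,110)
    mm=np.zeros_like(m);x,y,w,h=roi;mm[y:y+h,x:x+w]=m[y:y+h,x:x+w]
    mm=cv2.morphologyEx(mm,cv2.MORPH_CLOSE,np.ones((5,5)))
    c=max(cv2.findContours(mm,0,2)[0],key=cv2.contourArea)
    P=np.array([onz(n,q,80)[:2] for q in c[:,0]],np.float32)
    print(n,cv2.contourArea(c),cv2.minAreaRect(P))
    br=((hsv[...,0]<14)&(hsv[...,1]>110)).astype(np.uint8)
    mm=np.zeros_like(m);mm[y:y+h,x:x+w]=br[y:y+h,x:x+w]
    c=max(cv2.findContours(mm,0,2)[0],key=cv2.contourArea)
    P=np.array([onz(n,q,86)[:2] for q in c[:,0]],np.float32)
    print(n,"frame",cv2.minAreaRect(P))
    ymask=((abs(hsv[...,0].astype(int)-25)<8)&(hsv[...,1]>120)).astype(np.uint8)
    x,y,w,h=(425,250,50,48) if n=="top" else (160,170,50,48)
    ys,xs=np.nonzero(ymask[y:y+h,x:x+w]);print("yellow",len(xs),xs.mean()+x if len(xs) else 0,ys.mean()+y if len(xs) else 0)
E
```

```text
top 6713.5 ((494.25048828125, 95.89373016357422), (148.04701232910156, 319.9573669433594), 3.99772572517395)
top frame ((465.9502868652344, -83.64192199707031), (75.17034912109375, 15.059314727783203), 3.687865972518921)
yellow 32 453.03125 273.34375
scene 6735.5 ((499.8795471191406, 87.43183898925781), (477.4407958984375, 401.4632873535156), 68.02262878417969)
scene frame ((519.9798583984375, 92.41725158691406), (259.54119873046875, 379.6884460449219), 4.010339260101318)
yellow 23 178.56521739130434 187.47826086956522
```

View pics/iron.png

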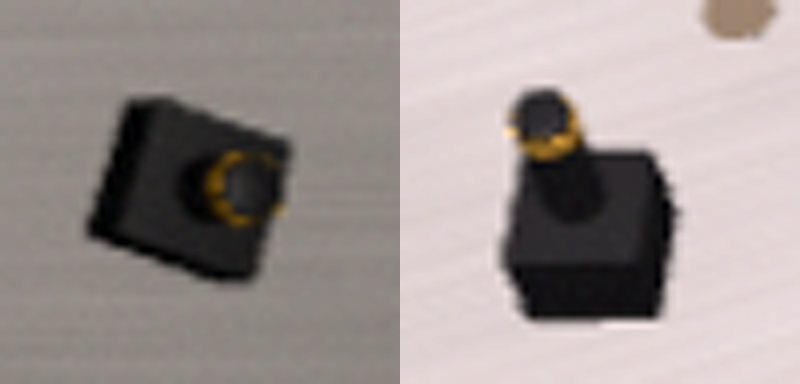

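The zoom shows the iron's handle cap at about top (456,273) and scene (178,185), with a turned square base.

Run:
```python
from h import *
print("cap",tri((160+143/8-.5,170+118/8-.5),(425+250/8-.5,250+187/8-.5)), onz("top",(425+250/8-.5,250+187/8-.5),95),onz("scene",(160+143/8-.5,170+118/8-.5),95))
C=[(162,98),(290,143),(258,282),(125,240)]
W=[onz("top",(425+a/8-.5,250+b/8-.5),40)[:2] for a,b in C]
print("face top",np.array(W),np.mean(W,0),[np.degrees(np.arctan2(*(W[(i+1)%4]-W[i])[::-1])) for i in range(4)],[np.linalg.norm(W[(i+1)%4]-W[i]) for i in range(4)])
C=[(527,152),(650,152),(640,262),(505,262)]
W=[onz("scene",(160+(a-400)/8-.5,170+b/8-.5),40)[:2] for a,b in C]
print("face scene",np.mean(W,0),[np.degrees(np.arctan2(*(W[(i+1)%4]-W[i])[::-1])) for i in range(4)],[np.linalg.norm(W[(i+1)%4]-W[i]) for i in range(4)])
for n,px,z in [("jar",(471,206),85),("cup",(427,160),85),("cone",(178,267),85)]:
    print(n,onz("top",px,z))
yaw=np.radians(4);D=np.array([494.3,95.9])
ym=np.array([-np.sin(yaw),np.cos(yaw)])
for y in(-90,0,90):print(y,D+y*ym)
# check deck in scene
xm=np.array([np.cos(yaw),np.sin(yaw)])
s=cv2.imread("pics/scene0.png")
for n in("scene","top"):
    im=cv2.imread(f"pics/{n}0.png")
    for dx,dy,z in[(75,161,80),(75,-161,80),(-75,161,80),(-75,-161,80),(105,186,86),(105,-186,86),(-105,186,86),(-105,-186,86)]:
        q=proj(n,[*(D+dx*xm+dy*ym),z]);im=cv2.circle(im,tuple(int(round(v)) for v in q),1,(255,0,0),-1)
    x,y=(225,195) if n=="top" else (235,110)
    cv2.imwrite(f"pics/deck_{n}.png",cv2.resize(im[y:y+115,x:x+165],None,fx=4,fy=4))
```

```text
cap (array([ 430.6323513 , -295.03986975,   92.60417329]), np.float64(0.2469670580443502)) [ 430.58977574 -294.43735826   95.        ] [ 432.71198823 -294.74417166   95.        ]
face top [[ 461.10144196 -283.18987666]
 [ 445.34029399 -325.62143647]
 [ 399.28671638 -311.81424846]
 [ 413.90609697 -267.86971508]] [ 429.90863733 -297.12381917] [np.float64(-110.3774489582483), np.float64(163.3108978303772), np.float64(71.59884956367574), np.float64(-17.984037251694318)] [np.float64(45.26423591484791), np.float64(48.07879419698968), np.float64(46.3125069744129), np.float64(49.61963260550816)]
face scene [ 430.76493515 -294.43573526] [np.float64(68.23153427343345), np.float64(-16.637616230479097), np.float64(-111.73412127728135), np.float64(159.3393055053246)] [np.float64(44.613631305668136), np.float64(48.65944597417108), np.float64(48.02758439328196), np.float64(48.502324400538015)]
jar [ 605.99043763 -349.42305894   85.        ]
cup [ 733.60364915 -238.82422036   85.        ]
cone [457.10748492 424.43725494  85.        ]
-90 [500.57808264   6.11923548]
0 [494.3  95.9]
90 [488.02191736 185.68076452]
```

View pics/deck_scene.png

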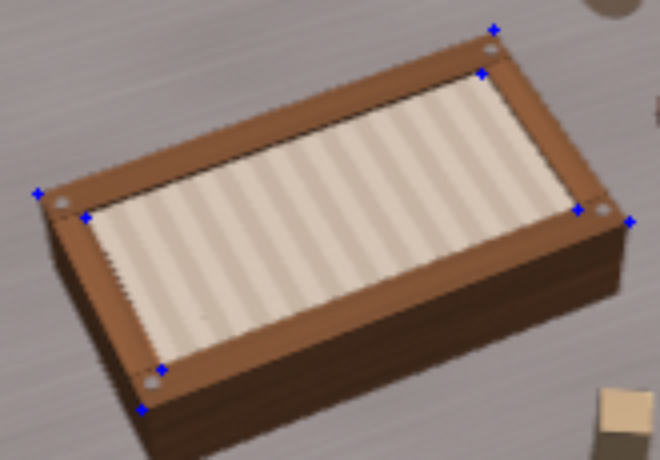

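View pics/deck_top.png

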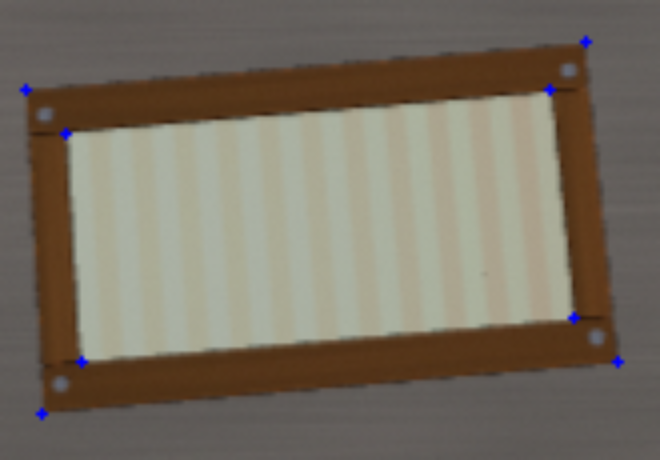

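```bash
cat >> h.py <<'E'
from scipy.spatial.transform import Rotation as Ro
YAW=4.0;D=np.array([494.3,95.9])
def deck(x,y,z):
    a=np.radians(YAW);return np.array([D[0]+x*np.cos(a)-y*np.sin(a),D[1]+x*np.sin(a)+y*np.cos(a),z])
def todeck(p):
    a=np.radians(YAW);d=np.asarray(p)[:2]-D;return np.array([d[0]*np.cos(a)+d[1]*np.sin(a),-d[0]*np.sin(a)+d[1]*np.cos(a),p[2]])
def to(target,yaw=None):
    s=env.state();R=Ro.from_euler("xyz",s["ee_rot"],degrees=True)
    sh=R.inv().apply(np.asarray(target)-s["ee_pos"])/500
    tu=0 if yaw is None else -((yaw-s["ee_rot"][2]+180)%360-180)/45
    print("t",round(s["time_s"],2),"pos",s["ee_pos"].round(1),"deck",todeck(s["ee_pos"]).round(1),"rot",s["ee_rot"].round(1),"F",s["force"].round(1),"q6",s["qpos"][5].round(1),"-> shares",sh.round(4),"turn",round(tu,3))
E
python3 -c "
from h import *
to(deck(0,-75,140),4)"
```

```text
t 0.1 pos [ 241.  -521.6  213.2] deck [-295.8 -598.3  213.2] rot [-179.9   -0.    24.8] F [-0.8  0.7 -0.8] q6 -1.1 -> shares [ 0.9246 -0.7681  0.1477] turn 0.462
```

Call:
arm_command:
  targets:
    - [1, 0.07, -0.06, 0, 0.1]
    - [1, 0.14, -0.12, 0, 0.2]
    - [1, 0.21, -0.17, 0, 0.3]
    - [1, 0.27, -0.23, 0, 0.4]
    - [1, 0.34, -0.29, 0, 0.46]
    - [1, 0.41, -0.34, 0, 0.46]
    - [1, 0.48, -0.4, 0, 0.46]
    - [1, 0.55, -0.46, 0, 0.46]
  squeeze: 20

```text
time_s: 0.77
ee_pos: [383.6, -218.8, 213.4]
ee_rot: [-179.9, 0.0, 4.1]
force: [1.3, -0.3, -0.3]
gripper_width: 40.5
```

```bash
python3 -c "
from h import *
to(deck(0,-75,140),4)"
```

```text
t 0.77 pos [ 383.6 -218.8  213.4] deck [-132.4 -306.2  213.4] rot [-179.9    0.     4.1] F [ 1.3 -0.3 -0.3] q6 54.7 -> shares [ 0.2655 -0.4618  0.1474] turn 0.002
```

Call:
arm_command:
  targets:
    - [1, 0.04, -0.07, 0.02, 0]
    - [1, 0.08, -0.14, 0.04, 0]
    - [1, 0.12, -0.21, 0.07, 0]
    - [1, 0.16, -0.28, 0.1, 0]
    - [1, 0.2, -0.35, 0.12, 0]
    - [1, 0.24, -0.42, 0.147, 0]
    - [1, 0.2655, -0.4618, 0.17, 0]
    - [1, 0.2655, -0.4618, 0.19, 0]

```text
time_s: 1.43
ee_pos: [501.5, 25.3, 117.5]
ee_rot: [-179.8, -0.0, 4.3]
force: [-0.2, -1.3, -0.3]
gripper_width: 0.2
```

Call:
arm_command:
  targets:
    - [1, 0, 0, 0, 0]
    - [1, 0, 0, 0, 0]
    - [1, 0, 0, 0, 0]

```text
time_s: 1.68
ee_pos: [501.3, 24.6, 117.7]
ee_rot: [-179.8, -0.0, 4.3]
force: [-0.2, 0.3, -0.2]
gripper_width: 0.7
```

```bash
python3 -c "
from h import *
to(deck(0,-75,83),4)"
```

```text
t 1.68 pos [501.3  24.6 117.7] deck [  2.  -71.6 117.7] rot [-179.8   -0.     4.3] F [-0.2  0.3 -0.2] q6 87.0 -> shares [-0.0041  0.007   0.0695] turn 0.007
```

Call:
arm_command:
  targets:
    - [1, -0.004, 0.007, 0.03, 0]
    - [1, -0.004, 0.007, 0.06, 0]
    - [1, -0.004, 0.007, 0.068, 0]
    - [1, -0.004, 0.007, 0.068, 0]

```text
time_s: 2.02
ee_pos: [498.8, 20.1, 83.5]
ee_rot: [-179.8, 0.1, 4.2]
force: [-0.4, -0.2, 1.2]
gripper_width: 0.6
```

Call:
arm_command:
  targets:
    - [1, 0, 0, 0.002, 0]
    - [1, 0, 0, 0.004, 0]
    - [1, 0, 0, 0.006, 0]
    - [1, 0, 0, 0.006, 0]

```text
time_s: 2.35
ee_pos: [499.1, 20.0, 81.0]
ee_rot: [-179.8, -0.0, 4.2]
force: [0.0, 0.6, 0.5]
gripper_width: 0.6
```

Call:
arm_command:
  targets:
    - [1, 0, 0, 0.002, 0]
    - [1, 0, 0, 0.004, 0]
    - [1, 0, 0, 0.004, 0]

```text
time_s: 2.6
ee_pos: [499.4, 20.1, 79.1]
ee_rot: [-179.8, -0.0, 4.2]
force: [-0.1, 0.2, 0.4]
gripper_width: 0.2
```

Call:
arm_command:
  targets:
    - [1, 0, 0, 0.002, 0]
    - [1, 0, 0, 0.004, 0]
    - [1, 0, 0, 0.004, 0]

```text
time_s: 2.85
ee_pos: [499.5, 20.1, 77.1]
ee_rot: [-179.8, -0.0, 4.2]
force: [-0.4, -0.3, 3.1]
gripper_width: 0.8
```

Call:
arm_command:
  targets:
    - [1, 0, 0, 0.002, 0]
    - [1, 0, 0, 0.004, 0]
    - [1, 0, 0, 0.004, 0]

```text
time_s: 3.1
ee_pos: [499.5, 20.1, 75.2]
ee_rot: [-179.8, -0.0, 4.2]
force: [-0.6, -0.4, 4.9]
gripper_width: 0.7
```

Call:
arm_command:
  targets:
    - [1, 0, 0, -0.03, 0]
    - [1, 0, -0.05, -0.03, 0]
    - [1, 0, -0.1, -0.03, 0]
    - [1, 0, -0.1, -0.02, 0]
    - [1, 0, -0.1, -0.012, 0]
    - [1, 0, -0.1, -0.009, 0]
    - [1, 0, -0.1, -0.007, 0]
    - [1, 0, -0.1, -0.007, 0]

```text
time_s: 3.77
ee_pos: [495.4, 70.2, 79.3]
ee_rot: [-179.7, 0.0, 4.1]
force: [-2.7, 4.1, 9.4]
gripper_width: 0.3
```

Call:
arm_command:
  targets:
    - [1, 0, 0, 0.002, 0]
    - [1, 0, 0, 0.003, 0]
    - [1, 0, 0, 0.003, 0]

```text
time_s: 4.02
ee_pos: [495.4, 70.2, 79.0]
ee_rot: [-179.6, -0.0, 4.0]
force: [-3.4, 3.0, 12.5]
gripper_width: 0.5
```

Call:
arm_command:
  targets:
    - [1, 0, 0, -0.02, 0]
    - [1, 0, -0.05, -0.02, 0]
    - [1, 0, -0.05, -0.02, 0]
    - [1, 0, -0.05, -0.012, 0]
    - [1, 0, -0.05, -0.005, 0]
    - [1, 0, -0.05, -0.002, 0]
    - [1, 0, -0.05, 0.001, 0]
    - [1, 0, -0.05, 0.001, 0]

```text
time_s: 4.68
ee_pos: [493.3, 94.2, 79.1]
ee_rot: [-179.7, 0.1, 4.0]
force: [-3.9, -0.6, 10.5]
gripper_width: 0.4
```

```bash
python3 -c "
from h import *
to(deck(0,15,79),4);print(env.state()['torque'])"
```

```text
t 4.68 pos [493.3  94.2  79.1] deck [-1.2 -1.6 79.1] rot [-1.797e+02  1.000e-01  4.000e+00] F [-3.9 -0.6 10.5] q6 95.0 -> shares [ 0.0023 -0.0331  0.0005] turn -0.001
[-0.11276834  0.65220777  0.00326071]
```

Stiff at −25 and −2, so I'll probe at about +13 (deck y).

Call:
arm_command:
  targets:
    - [1, 0, 0, -0.02, 0]
    - [1, 0.002, -0.03, -0.02, 0]
    - [1, 0.002, -0.03, -0.02, 0]
    - [1, 0.002, -0.03, -0.012, 0]
    - [1, 0.002, -0.03, -0.005, 0]
    - [1, 0.002, -0.03, -0.002, 0]
    - [1, 0.002, -0.03, 0.001, 0]
    - [1, 0.002, -0.03, 0.001, 0]

```text
time_s: 5.35
ee_pos: [492.6, 108.6, 78.9]
ee_rot: [-179.7, 0.2, 3.9]
force: [-3.4, -1.4, 7.8]
gripper_width: 0.7
```

```bash
python3 -c "
from h import *
to(deck(0,15,79),4);print(env.state()['torque'])"
```

```text
t 5.35 pos [492.6 108.6  78.9] deck [-0.8 12.8 78.9] rot [-179.7    0.2    3.9] F [-3.4 -1.4  7.8] q6 96.7 -> shares [ 0.0016 -0.0045 -0.0001] turn -0.001
[-0.2090507   0.54860065 -0.00114904]
```

Call:
arm_command:
  targets:
    - [1, 0, 0, -0.02, 0]
    - [1, 0.001, -0.018, -0.02, 0]
    - [1, 0.001, -0.018, -0.02, 0]
    - [1, 0.001, -0.018, -0.012, 0]
    - [1, 0.001, -0.018, -0.005, 0]
    - [1, 0.001, -0.018, -0.002, 0]
    - [1, 0.001, -0.018, 0.002, 0]
    - [1, 0.001, -0.018, 0.002, 0]

```text
time_s: 6.02
ee_pos: [491.9, 117.5, 78.0]
ee_rot: [-179.7, 0.3, 3.9]
force: [-2.9, -0.6, 6.9]
gripper_width: 0.5
```

```bash
python3 -c "
from h import *
to(deck(0,15,79),4);print(env.state()['torque'])"
```

```text
t 6.02 pos [491.9 117.5  78. ] deck [-0.9 21.7 78. ] rot [-179.7    0.3    3.9] F [-2.9 -0.6  6.9] q6 97.7 -> shares [ 0.0018  0.0134 -0.0021] turn -0.001
[0.0736897  0.41386048 0.00958012]
```

Call:
arm_command:
  targets:
    - [1, 0, 0, 0.002, 0]
    - [1, 0, 0, 0.004, 0]
    - [1, 0, 0, 0.004, 0]

```text
time_s: 6.27
ee_pos: [491.9, 117.5, 77.3]
ee_rot: [-179.7, 0.3, 3.9]
force: [-3.3, -0.7, 14.4]
gripper_width: 0.4
```

```bash
python3 -c "
from h import *
to(deck(0,32,79),4);print(env.state()['torque'])"
```

```text
t 6.27 pos [491.9 117.5  77.3] deck [-0.9 21.7 77.3] rot [-179.7    0.3    3.9] F [-3.3 -0.7 14.4] q6 97.7 -> shares [ 0.0017 -0.0206 -0.0033] turn -0.001
[-0.0632943   0.66867481 -0.0209971 ]
```

Call:
arm_command:
  targets:
    - [1, 0, 0, -0.02, 0]
    - [1, 0.002, -0.021, -0.02, 0]
    - [1, 0.002, -0.021, -0.02, 0]
    - [1, 0.002, -0.021, -0.012, 0]
    - [1, 0.002, -0.021, -0.006, 0]
    - [1, 0.002, -0.021, -0.003, 0]
    - [1, 0.002, -0.021, -0.001, 0]
    - [1, 0.002, -0.021, -0.001, 0]

```text
time_s: 6.93
ee_pos: [491.7, 128.1, 77.4]
ee_rot: [-179.7, 0.3, 3.9]
force: [-2.0, 1.3, 3.1]
gripper_width: 0.3
```

```bash
python3 -c "
from h import *
to(deck(0,32,79),4);print(env.state()['torque'])"
```

```text
t 6.93 pos [491.7 128.1  77.4] deck [-0.4 32.3 77.4] rot [-179.7    0.3    3.9] F [-2.   1.3  3.1] q6 98.9 -> shares [ 0.0008  0.0006 -0.0032] turn -0.002
[0.19364943 0.18906334 0.00910998]
```

Call:
arm_command:
  targets:
    - [1, 0, 0, 0.002, 0]
    - [1, 0, 0, 0.004, 0]
    - [1, 0, 0, 0.004, 0]

```text
time_s: 7.18
ee_pos: [491.7, 128.1, 76.2]
ee_rot: [-179.7, 0.3, 3.9]
force: [-2.2, 0.5, 8.6]
gripper_width: 0.7
```

```bash
python3 -c "
from h import *
to(deck(0,27,79),4);print(env.state()['torque'])"
```

```text
t 7.18 pos [491.7 128.1  76.2] deck [-0.4 32.3 76.2] rot [-179.7    0.3    3.9] F [-2.2  0.5  8.6] q6 98.9 -> shares [ 0.0007  0.0106 -0.0057] turn -0.002
[ 0.07702235  0.50415313 -0.02113658]
```

Call:
arm_command:
  targets:
    - [1, 0, 0, -0.02, 0]
    - [1, 0, 0.07, -0.022, 0]
    - [1, 0, 0.14, -0.022, 0]
    - [1, 0, 0.155, -0.022, 0]
    - [1, 0, 0.155, -0.012, 0]
    - [1, 0, 0.155, -0.007, 0]
    - [1, 0, 0.155, -0.004, 0]
    - [1, 0, 0.155, -0.004, 0]

```text
time_s: 7.85
ee_pos: [496.8, 51.3, 77.4]
ee_rot: [-179.7, 0.4, 4.0]
force: [-0.5, -1.0, 2.7]
gripper_width: 0.6
```

```bash
python3 -c "
from h import *
to(deck(0,-45,78),4);print(env.state()['torque'])"
```

```text
t 7.85 pos [496.8  51.3  77.4] deck [ -0.6 -44.7  77.4] rot [-179.7    0.4    4. ] F [-0.5 -1.   2.7] q6 90.2 -> shares [ 0.0013  0.0006 -0.0013] turn -0.0
[-0.26434774  0.08427707 -0.06688267]
```

Call:
arm_command:
  targets:
    - [1, 0, 0, 0.002, 0]
    - [1, 0, 0, 0.004, 0]
    - [1, 0, 0, 0.004, 0]

```text
time_s: 8.1
ee_pos: [496.9, 51.5, 76.4]
ee_rot: [-179.8, 0.3, 4.1]
force: [-2.1, -2.9, 10.8]
gripper_width: 0.3
```

```bash
python3 -c "
from h import *
to(deck(0,-35,78),4);print(env.state()['torque'])"
```

```text
t 8.1 pos [496.9  51.5  76.4] deck [ -0.5 -44.5  76.4] rot [-179.8    0.3    4.1] F [-2.1 -2.9 10.8] q6 90.2 -> shares [ 0.0011 -0.0189 -0.0032] turn 0.002
[-0.60324485  0.47938807 -0.01644856]
```

Call:
arm_command:
  targets:
    - [1, 0, 0, -0.02, 0]
    - [1, 0, -0.07, -0.022, 0]
    - [1, 0, -0.14, -0.022, 0]
    - [1, 0, -0.18, -0.022, 0]
    - [1, 0, -0.18, -0.012, 0]
    - [1, 0, -0.18, -0.005, 0]
    - [1, 0, -0.18, 0, 0]
    - [1, 0, -0.18, 0, 0]

```text
time_s: 8.77
ee_pos: [490.2, 141.2, 76.3]
ee_rot: [-179.7, 0.4, 4.1]
force: [-1.4, 2.3, 3.4]
gripper_width: 0.5
```

```bash
python3 -c "
from h import *
to(deck(0,-56,75),4);print(env.state()['torque'])"
```

```text
t 8.77 pos [490.2 141.2  76.3] deck [-1.  45.4 76.3] rot [-179.7    0.4    4.1] F [-1.4  2.3  3.4] q6 100.3 -> shares [0.0018 0.2029 0.0017] turn 0.001
[0.402461   0.10488994 0.00753915]
```

Call:
arm_command:
  targets:
    - [1, 0, 0, -0.02, 0]
    - [1, 0, 0.07, -0.022, 0]
    - [1, 0, 0.14, -0.022, 0]
    - [1, 0, 0.16, -0.022, 0]
    - [1, 0, 0.16, -0.012, 0]
    - [1, 0, 0.16, -0.007, 0]
    - [1, 0, 0.16, -0.003, 0]
    - [1, 0, 0.16, -0.003, 0]

```text
time_s: 9.43
ee_pos: [495.9, 60.4, 78.6]
ee_rot: [-179.9, 0.4, 4.2]
force: [-2.6, -7.1, 12.5]
gripper_width: 0.5
```

```bash
python3 -c "
from h import *
to(deck(0,-56,75),4);print(env.state()['torque'])"
```

```text
t 9.43 pos [495.9  60.4  78.6] deck [ -0.9 -35.5  78.6] rot [-179.9    0.4    4.2] F [-2.6 -7.1 12.5] q6 91.3 -> shares [0.0017 0.0411 0.0071] turn 0.004
[-1.34266527  0.53664317 -0.00695166]
```

Call:
arm_command:
  targets:
    - [1, 0, 0, -0.015, 0]
    - [1, 0, 0.009, -0.015, 0]
    - [1, 0, 0.009, -0.015, 0]
    - [1, 0, 0.009, -0.008, 0]
    - [1, 0, 0.009, -0.003, 0]
    - [1, 0, 0.009, 0, 0]
    - [1, 0, 0.009, 0.002, 0]
    - [1, 0, 0.009, 0.002, 0]

```text
time_s: 10.1
ee_pos: [495.9, 56.3, 78.1]
ee_rot: [-179.9, 0.4, 4.2]
force: [-3.0, 0.7, 10.0]
gripper_width: 0.5
```

```bash
python3 -c "
from h import *
to(deck(0,26,77.5),4);print(env.state()['torque'])"
```

```text
t 10.1 pos [495.9  56.3  78.1] deck [ -1.1 -39.6  78.1] rot [-179.9    0.4    4.2] F [-3.   0.7 10. ] q6 90.8 -> shares [ 0.0027 -0.1311  0.0014] turn 0.004
[0.15155564 0.50705564 0.05490197]
```

Call:
arm_command:
  targets:
    - [1, 0, 0, -0.015, 0]
    - [1, 0.001, -0.06, -0.02, 0]
    - [1, 0.002, -0.131, -0.02, 0]
    - [1, 0.002, -0.131, -0.015, 0]
    - [1, 0.002, -0.131, -0.006, 0]
    - [1, 0.002, -0.131, -0.002, 0]
    - [1, 0.002, -0.131, 0.001, 0]
    - [1, 0.002, -0.131, 0.001, 0]

```text
time_s: 10.77
ee_pos: [491.7, 121.5, 77.8]
ee_rot: [-179.8, 0.5, 4.0]
force: [-2.0, 4.1, 5.5]
gripper_width: 0.7
```

Call:
arm_command:
  targets:
    - [1, 0, 0, 0.001, 0]
    - [1, 0, 0, 0.002, 0]
    - [1, 0, 0, 0.002, 0]

```text
time_s: 11.02
ee_pos: [491.7, 121.5, 77.6]
ee_rot: [-179.7, 0.5, 3.9]
force: [-2.9, 4.9, 7.9]
gripper_width: 0.3
```

```bash
python3 -c "
from h import *
to(deck(0,17,78),4);print(env.state()['torque'])"
```

```text
t 11.02 pos [491.7 121.5  77.6] deck [-0.8 25.7 77.6] rot [-179.7    0.5    3.9] F [-2.9  4.9  7.9] q6 98.1 -> shares [ 0.0016  0.0174 -0.0009] turn -0.002
[0.79252471 0.45584448 0.03358114]
```

```bash
python3 -c "
from h import *
to([430.7,-295,175],-19)"
```

```text
t 11.02 pos [491.7 121.5  77.6] deck [-0.8 25.7 77.6] rot [-179.7    0.5    3.9] F [-2.9  4.9  7.9] q6 98.1 -> shares [-0.18    0.8217 -0.1976] turn 0.509
```

Call:
arm_command:
  targets:
    - [1, 0, 0, -0.06, 0]
    - [1, 0, 0, -0.14, 0]
    - [0.5, 0, 0, -0.2, 0]
    - [0, 0, 0.07, -0.22, 0.1]
    - [0, 0, 0.14, -0.22, 0.2]
    - [0, 0, 0.21, -0.22, 0.3]
    - [0, 0, 0.28, -0.22, 0.4]
    - [0, 0, 0.35, -0.22, 0.5]

```text
time_s: 11.68
ee_pos: [503.9, -56.4, 186.5]
ee_rot: [-179.9, 0.6, -18.9]
force: [0.9, 0.2, 1.0]
gripper_width: 37.4
```

```bash
python3 -c "
from h import *
to([430.7,-295,175],-19)"
```

```text
t 11.68 pos [503.9 -56.4 186.5] deck [  -1.  -152.6  186.5] rot [-179.9    0.6  -18.9] F [0.9 0.2 1. ] q6 101.0 -> shares [0.0164 0.499  0.0223] turn 0.002
```

Call:
arm_command:
  targets:
    - [0, 0.003, 0.07, 0, 0]
    - [0, 0.005, 0.14, 0, 0]
    - [0, 0.007, 0.21, 0, 0]
    - [0, 0.01, 0.28, 0, 0]
    - [0, 0.012, 0.35, 0, 0]
    - [0, 0.014, 0.42, 0, 0]
    - [0, 0.016, 0.499, 0, 0]
    - [0, 0.016, 0.499, 0, 0]

```text
time_s: 12.35
ee_pos: [427.8, -301.6, 185.7]
ee_rot: [179.8, 0.6, -19.3]
force: [-0.1, -0.7, 0.3]
gripper_width: 89.7
```

Call:
arm_command:
  targets:
    - [0, 0, 0, 0, 0]
    - [0, 0, 0, 0, 0]

```text
time_s: 12.52
ee_pos: [426.6, -302.7, 185.2]
ee_rot: [179.8, 0.7, -19.5]
force: [0.3, -0.7, -0.1]
gripper_width: 91.0
```

```bash
python3 -c "
from h import *
to([430.7,-295,58],-19)
for n in('scene','top'):
    im=env.grab_frame(n)[:,:,::-1]
    x,y=(150,120) if n=='scene' else (395,220)
    cv2.imwrite(f'pics/g_{n}.png',cv2.resize(im[y:y+100,x:x+100],None,fx=4,fy=4))
a=cv2.imread('pics/g_scene.png');b=cv2.imread('pics/g_top.png');cv2.imwrite('pics/g1.png',np.hstack([a,b]))"
```

```text
t 12.52 pos [ 426.6 -302.7  185.2] deck [ -95.3 -392.9  185.2] rot [179.8   0.7 -19.5] F [ 0.3 -0.7 -0.1] q6 73.2 -> shares [ 0.0057 -0.018   0.2542] turn -0.01
```

View pics/g1.png

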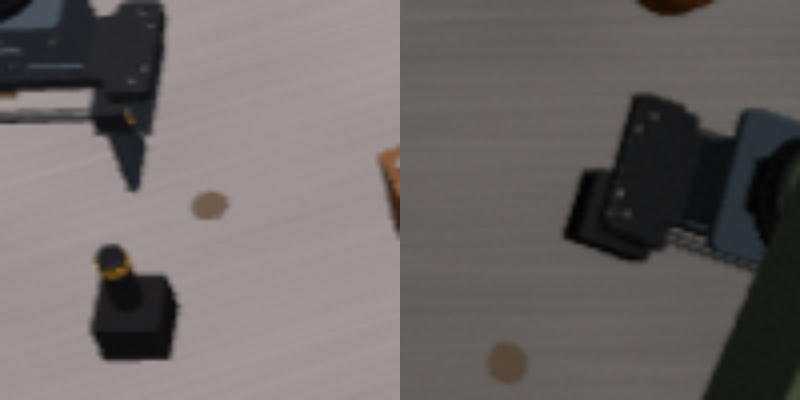

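The iron still stands in place, with its cap at scene (178,185). The gripper is open above it, so I descend with a small sideways correction.

Call:
arm_command:
  targets:
    - [0, 0.005, -0.018, 0, 0]
    - [0, 0.006, -0.018, 0.05, 0]
    - [0, 0.006, -0.018, 0.1, 0]
    - [0, 0.006, -0.018, 0.15, 0]
    - [0, 0.006, -0.018, 0.15, 0]

```text
time_s: 13.03
ee_pos: [430.3, -289.8, 106.3]
ee_rot: [-180.0, 1.2, -19.2]
force: [-0.9, 0.4, -0.5]
gripper_width: 91.5
```

```bash
python3 -c "
from h import *
to([430.7,-295,58],-19)"
```

```text
t 13.03 pos [ 430.3 -289.8  106.3] deck [ -90.8 -380.3  106.3] rot [-180.     1.2  -19.2] F [-0.9  0.4 -0.5] q6 74.3 -> shares [0.0062 0.0096 0.0964] turn -0.004
```

Call:
arm_command:
  targets:
    - [0, 0.004, 0.01, 0.03, 0]
    - [0, 0.005, 0.01, 0.06, 0]
    - [0, 0.006, 0.01, 0.08, 0]
    - [0, 0.006, 0.01, 0.092, 0]
    - [0, 0.006, 0.01, 0.092, 0]
    - [0, 0.006, 0.01, 0.092, 0]

```text
time_s: 13.53
ee_pos: [431.2, -295.1, 60.9]
ee_rot: [-180.0, 1.2, -19.2]
force: [0.9, -0.9, -0.2]
gripper_width: 91.3
```

```bash
python3 -c "
from h import *
to([430.7,-295,58],-19)"
```

```text
t 13.53 pos [ 431.2 -295.1   60.9] deck [ -90.3 -385.6   60.9] rot [-180.     1.2  -19.2] F [ 0.9 -0.9 -0.2] q6 73.9 -> shares [-0.0008  0.0002  0.0057] turn -0.004
```

Call:
arm_command:
  targets:
    - [1, 0, 0, 0.004, 0]
    - [1, 0, 0, 0.004, 0]
    - [1, 0, 0, 0.004, 0]
    - [1, 0, 0, 0.004, 0]
    - [1, 0, 0, 0.004, 0]
    - [1, 0, 0, 0.004, 0]
    - [1, 0, 0, 0.004, 0]
    - [1, 0, 0, 0.004, 0]
  squeeze: 45

```text
time_s: 14.2
ee_pos: [431.1, -295.1, 58.9]
ee_rot: [-180.0, 1.1, -19.2]
force: [-0.4, 0.6, -0.7]
gripper_width: 41.1
```

Call:
arm_command:
  targets:
    - [1, 0, 0, 0, 0]
    - [1, 0, 0, 0, 0]
    - [1, 0, 0, 0, 0]
    - [1, 0, 0, 0, 0]

```text
time_s: 14.53
ee_pos: [431.1, -294.9, 58.8]
ee_rot: [-179.9, 1.2, -19.2]
force: [0.1, 1.3, -0.5]
gripper_width: 20.9
```

Call:
arm_command:
  targets:
    - [1, 0, 0, 0, 0]
    - [1, 0, 0, -0.02, 0]
    - [1, 0, 0, -0.06, 0]
    - [1, 0, 0, -0.11, 0]
    - [1, 0, 0, -0.17, 0]
    - [1, 0, 0, -0.23, 0]
    - [1, 0, 0, -0.26, 0]
    - [1, 0, 0, -0.26, 0]

```text
time_s: 15.2
ee_pos: [435.0, -297.0, 192.2]
ee_rot: [179.9, 0.8, -19.2]
force: [0.9, -1.3, -6.6]
gripper_width: 21.3
```

```bash
python3 -c "
from h import *
to(deck(0,-8.5,190),4);print(env.state()['gripper_width'])
for n in('scene','top'):
    im=env.grab_frame(n)[:,:,::-1]
    x,y=(130,90) if n=='scene' else (395,220)
    cv2.imwrite(f'pics/g_{n}.png',cv2.resize(im[y:y+100,x:x+100],None,fx=4,fy=4))
a=cv2.imread('pics/g_scene.png');b=cv2.imread('pics/g_top.png');cv2.imwrite('pics/g2.png',np.hstack([a,b]))"
```

```text
t 15.2 pos [ 435.  -297.   192.2] deck [ -86.5 -387.8  192.2] rot [179.9   0.8 -19.2] F [ 0.9 -1.3 -6.6] q6 73.9 -> shares [-0.1394 -0.7655  0.0056] turn -0.515
21.339098359041873
```

View pics/g2.png

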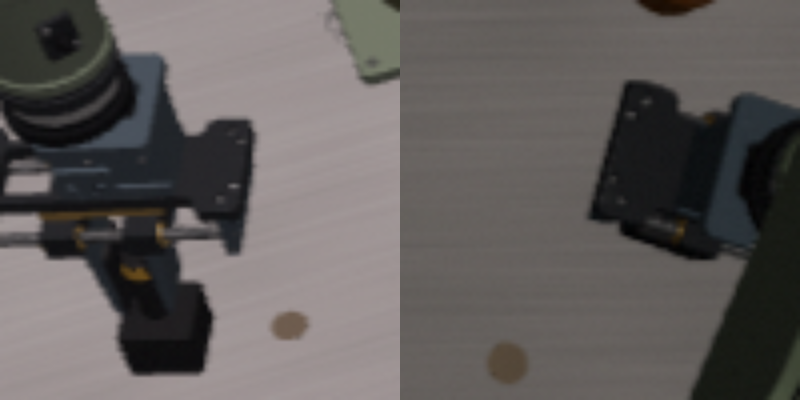

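The iron hangs upright in the jaws and the wrist reads about 6.6 N. Now I carry it to the deck.

Call:
arm_command:
  targets:
    - [1, -0.006, -0.03, 0, -0.03]
    - [1, -0.014, -0.08, 0, -0.08]
    - [1, -0.024, -0.13, 0, -0.13]
    - [1, -0.034, -0.19, 0, -0.19]
    - [1, -0.045, -0.25, 0, -0.25]
    - [1, -0.056, -0.31, 0, -0.31]
    - [1, -0.067, -0.37, 0, -0.37]
    - [1, -0.077, -0.42, 0, -0.43]

```text
time_s: 15.97
ee_pos: [463.4, -82.0, 186.5]
ee_rot: [-179.4, 1.5, 0.3]
force: [0.2, -0.4, -8.5]
gripper_width: 21.3
```

```bash
python3 -c "
from h import *
to(deck(0,-8.5,190),4)"
```

```text
t 15.97 pos [463.4 -82.  186.5] deck [ -43.2 -175.3  186.5] rot [-179.4    1.5    0.3] F [ 0.2 -0.4 -8.5] q6 77.9 -> shares [ 0.0647 -0.3385 -0.0051] turn -0.082
```

Call:
arm_command:
  targets:
    - [1, 0.01, -0.05, 0, -0.03]
    - [1, 0.02, -0.11, -0.002, -0.05]
    - [1, 0.032, -0.17, -0.003, -0.08]
    - [1, 0.043, -0.23, -0.005, -0.08]
    - [1, 0.054, -0.28, -0.005, -0.08]
    - [1, 0.062, -0.32, -0.005, -0.08]
    - [1, 0.065, -0.338, -0.005, -0.08]
    - [1, 0.065, -0.338, -0.005, -0.08]

```text
time_s: 16.63
ee_pos: [493.8, 88.7, 187.6]
ee_rot: [-179.3, 1.7, 4.1]
force: [0.1, -0.2, -8.3]
gripper_width: 21.3
```

Call:
arm_command:
  targets:
    - [1, 0, 0, 0, 0]
    - [1, 0, 0, 0, 0]
    - [1, 0, 0, 0, 0]
    - [1, 0, 0, 0, 0]

```text
time_s: 16.97
ee_pos: [493.5, 87.7, 187.4]
ee_rot: [-179.3, 1.8, 4.0]
force: [0.5, -0.4, -7.7]
gripper_width: 21.4
```

```bash
python3 -c "
from h import *
to(deck(0,-8.5,150),4)"
```

```text
t 16.97 pos [493.5  87.7 187.4] deck [ -1.4  -8.1 187.4] rot [-179.3    1.8    4. ] F [ 0.5 -0.4 -7.7] q6 93.9 -> shares [0.0051 0.0017 0.0746] turn 0.0
```

Call:
arm_command:
  targets:
    - [1, 0.002, 0, 0.02, 0]
    - [1, 0.004, 0.001, 0.05, 0]
    - [1, 0.005, 0.002, 0.075, 0]
    - [1, 0.005, 0.002, 0.085, 0]
    - [1, 0.005, 0.002, 0.085, 0]
    - [1, 0.005, 0.002, 0.085, 0]

```text
time_s: 17.47
ee_pos: [494.8, 87.1, 144.7]
ee_rot: [-179.3, 1.8, 4.0]
force: [1.4, -0.8, -7.8]
gripper_width: 21.0
```

```bash
python3 -c "
from h import *
to(deck(0,-8.5,139),4)
for n in('scene','top'):
    im=env.grab_frame(n)[:,:,::-1]
    x,y=(235,90) if n=='scene' else (255,195)
    cv2.imwrite(f'pics/g_{n}.png',cv2.resize(im[y:y+115,x:x+130],None,fx=3,fy=3))
a=cv2.imread('pics/g_scene.png');b=cv2.imread('pics/g_top.png');cv2.imwrite('pics/g3.png',np.hstack([a,b]))"
```

```text
t 17.47 pos [494.8  87.1 144.7] deck [-1.000e-01 -8.800e+00  1.447e+02] rot [-179.3    1.8    4. ] F [ 1.4 -0.8 -7.8] q6 93.7 -> shares [ 0.0006 -0.0005  0.0114] turn -0.0
```

View pics/g3.png

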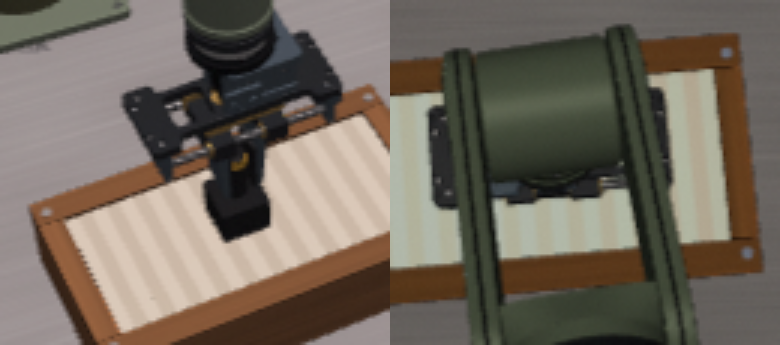

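The iron is about 6 mm over the slats at deck (0, −9) and square to them. I lower it slowly while watching the force.

Call:
arm_command:
  targets:
    - [1, 0, 0, 0.003, 0]
    - [1, 0, 0, 0.006, 0]
    - [1, 0, 0, 0.008, 0]
    - [1, 0, 0, 0.008, 0]

```text
time_s: 17.9
ee_pos: [495.2, 87.4, 141.5]
ee_rot: [-179.3, 1.7, 4.0]
force: [0.1, -0.0, -7.9]
gripper_width: 21.2
```

Call:
arm_command:
  targets:
    - [1, 0, 0, 0.001, 0]
    - [1, 0, 0, 0.002, 0]
    - [1, 0, 0, 0.002, 0]

```text
time_s: 18.15
ee_pos: [495.1, 87.4, 140.4]
ee_rot: [-179.3, 1.7, 4.0]
force: [0.7, -0.7, -8.2]
gripper_width: 21.3
```

Call:
arm_command:
  targets:
    - [1, 0, 0, 0.001, 0]
    - [1, 0, 0, 0.002, 0]
    - [1, 0, 0, 0.002, 0]

```text
time_s: 18.4
ee_pos: [495.0, 87.4, 139.3]
ee_rot: [-179.3, 1.7, 4.0]
force: [-0.1, -0.4, -8.0]
gripper_width: 21.2
```

Call:
arm_command:
  targets:
    - [1, 0, 0, 0.001, 0]
    - [1, 0, 0, 0.002, 0]
    - [1, 0, 0, 0.002, 0]

```text
time_s: 18.65
ee_pos: [495.0, 87.4, 138.7]
ee_rot: [-179.3, 1.7, 4.0]
force: [-0.3, -0.4, -3.4]
gripper_width: 21.3
```

Call:
arm_command:
  targets:
    - [1, 0, 0, 0.001, 0]
    - [1, 0, 0, 0.002, 0]
    - [1, 0, 0, 0.002, 0]

```text
time_s: 18.9
ee_pos: [495.1, 87.5, 138.3]
ee_rot: [-179.3, 1.7, 4.0]
force: [-2.1, 0.2, 0.2]
gripper_width: 21.1
```

The load went to zero within about 0.7 mm, so the support is firm. I release it.

Call:
arm_command:
  targets:
    - [0.7, 0, 0, 0, 0]
    - [0.65, 0, 0, 0, 0]
    - [0.6, 0, 0, 0, 0]
    - [0.5, 0, 0, 0, 0]
    - [0.4, 0, 0, 0, 0]
    - [0.4, 0, 0, 0, 0]

```text
time_s: 19.4
ee_pos: [495.3, 87.5, 138.4]
ee_rot: [-179.3, 1.6, 4.0]
force: [0.7, -0.2, 0.7]
gripper_width: 53.0
```

Call:
arm_command:
  targets:
    - [0.3, 0, 0, 0, 0]
    - [0.3, 0, 0, -0.02, 0]
    - [0.3, 0, 0, -0.06, 0]
    - [0.3, 0, 0, -0.12, 0]
    - [0.3, 0, 0, -0.18, 0]
    - [0.3, 0, 0, -0.24, 0]
    - [0.3, 0, 0, -0.3, 0]
    - [0.3, 0, 0, -0.3, 0]

```text
time_s: 20.07
ee_pos: [502.7, 86.3, 295.4]
ee_rot: [-179.2, 0.9, 4.0]
force: [0.6, -0.2, 0.5]
gripper_width: 63.8
```

Call:
arm_command:
  targets:
    - [0.3, 0, 0.07, 0, 0]
    - [0.3, 0, 0.14, 0, 0]
    - [0.3, 0, 0.21, 0, 0]
    - [0.3, 0, 0.28, 0, 0]
    - [0.3, 0, 0.35, 0, 0]
    - [0.3, 0, 0.42, 0, 0]
    - [0.3, 0, 0.5, 0, 0]
    - [0.3, 0, 0.5, 0, 0]

```text
time_s: 20.73
ee_pos: [520.1, -169.3, 291.7]
ee_rot: [-179.5, 0.9, 3.6]
force: [0.4, 0.1, 0.3]
gripper_width: 64.2
```

```bash
python3 -c "
from h import *
for n in('scene','top'):
    im=env.grab_frame(n)[:,:,::-1];cv2.imwrite(f'pics/full_{n}.png',im)
    x,y=(285,110) if n=='scene' else (270,215)
    cv2.imwrite(f'pics/g_{n}.png',cv2.resize(im[y:y+80,x:x+80],None,fx=5,fy=5,interpolation=cv2.INTER_CUBIC))
a=cv2.imread('pics/g_scene.png');b=cv2.imread('pics/g_top.png');cv2.imwrite('pics/g4.png',np.hstack([a,b]))"
```

```text
(no output)
```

View pics/g4.png

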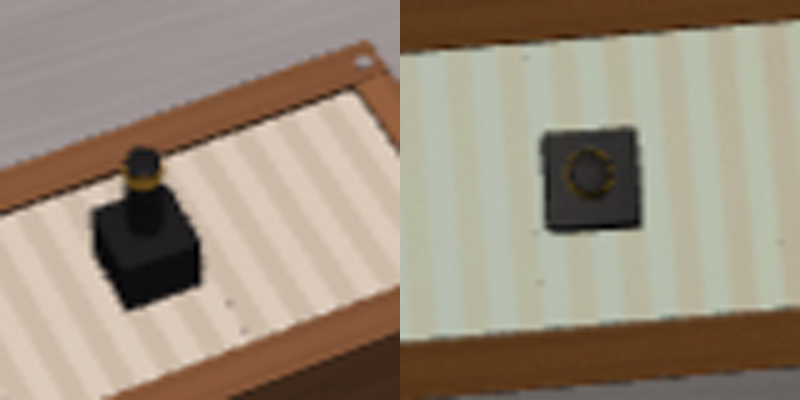

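View pics/full_scene.png

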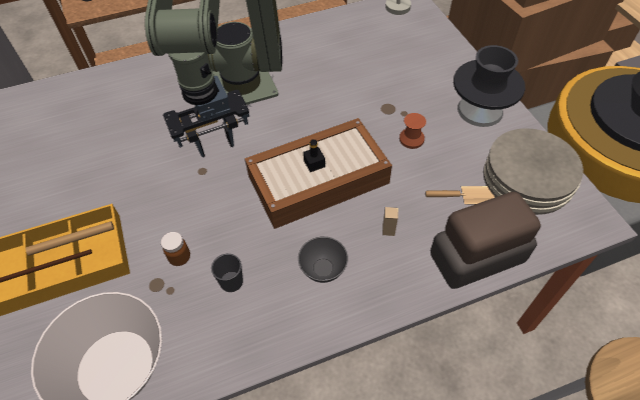

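View pics/full_top.png

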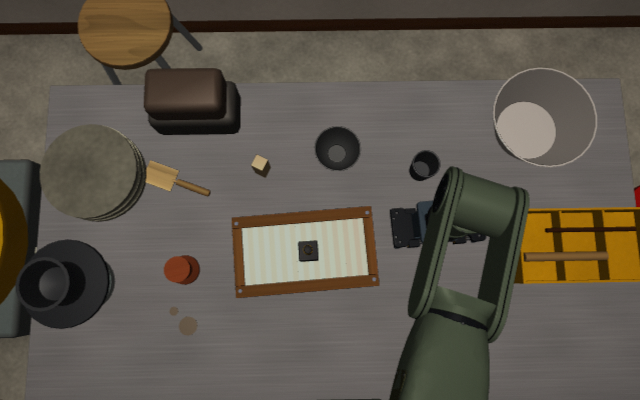

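The iron stands on the slats at about top (308,251) and scene (314,155). The jar, cup, bowl, post and cone sit where they were. Next I check that it is upright and at the right height.

Run:
```python
from h import *
ct=(270+190/5-.4,215+172/5-.4);cs=(285+143/5-.4,110+161/5-.4)
P,g=tri(cs,ct);print("cap",P.round(1),g.round(2),"deck",todeck(P).round(1),"expect z 175")
F=[(543,133),(636,128),(641,226),(549,231)]
W=np.array([onz("top",(270+(a-400)/5-.4,215+b/5-.4),120) for a,b in F]);m=W.mean(0);print("face top",m.round(1),todeck(m).round(1))
print("cap on z175 top",todeck(onz("top",ct,175)).round(1))
F=[(95,210),(165,188),(198,235),(125,262)]
W=np.array([onz("scene",(285+a/5-.4,110+b/5-.4),120) for a,b in F]);m=W.mean(0);print("face scene",todeck(m).round(1),"cap scene",todeck(onz("scene",cs,175)).round(1))
a=cv2.imread("pics/top0.png").astype(int);b=cv2.imread("pics/full_top.png").astype(int)
d=(abs(a-b).sum(2)>60)
for n,(x,y) in dict(jar=(467,210),cup=(424,165),bowl=(337,148),post=(260,164),cone=(181,269)).items(): print(n,d[y-25:y+25,x-25:x+25].sum())
a=cv2.imread("pics/scene0.png").astype(int);b=cv2.imread("pics/full_scene.png").astype(int)
d=(abs(a-b).sum(2)>60)
for n,(x,y) in dict(jar=(176,249),cup=(228,272),bowl=(323,260),post=(391,221),cone=(413,129)).items(): print(n,d[y-20:y+20,x-18:x+18].sum())
```

```text
cap [493.2  86.5 174.2] 0.97 deck [ -1.7  -9.3 174.2] expect z 175
face top [492.7  85.7 120. ] [ -2.4 -10.1 120. ]
cap on z175 top [ -1.9  -9.8 175. ]
face scene [ -2.9  -8.4 120. ] cap scene [ -0.9  -9.1 175. ]
jar 1944
cup 161
bowl 0
post 0
cone 0
jar 0
cup 0
bowl 0
post 0
cone 0
```

```bash
python3 -c "
from workcell import env
print(env.job_done(), env.state()['time_s'])"
```

```text
the job is handed in; nothing more can be done
the job is handed in; nothing more can be done
```

The iron weight now stands on the slats over the bearer, upright and level, and I handed the job in at about 21 s of the 72 s.

**Finding the bearer:** I tapped along the deck with closed fingertips. The slats gave freely at y ≈ −76 and +45 mm and were firm from about −40 to +22 mm. The highest finger force I read was about 14 N, though I only had readings at the end of each move. That puts the bearer's middle at about y = −8.5 mm. Comparing taps on either side gave anything from −7.5 to −11.7 mm, so that figure is good to about 3 mm.

**Placing:** I gripped the weight by its handle and lowered it square to the slats at y ≈ −9 mm. The deck took its full load within about 1 mm.

**Last checks:**
- **Height:** the handle top measures 174.2 mm against an expected 175 mm, so there is no visible sag.
- **Level:** the handle top and the block's top face line up within about 2 mm in both camera views.
- **Other things on the bench:** all five look unmoved in the scene camera. In the top view the arm hid the jar and the edge of the cup, so those two were confirmed from the scene camera only.
- **Arm tilt:** the tool had drifted 1–2° off vertical by the time I set the weight down. The weight still settled level on release.

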